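Build up the spacer stack on the spindle stand

TASK

First stand the eight-sided sleeve up on end on the bare bench and let go of it. Then fill the upright spindle of the grey stand from the bottom: the wide spacer ring, on it the narrower ring, and last the sleeve, taken again from above; lower each one gently, without dropping it, until it sits fully home. Leave the wood offcut, the tape measure and the sanding block where they are.

Things in the scene. Friction and masses are not known exactly. Their poses are not given: they have to be found in the camera images.
- stand: Grey spindle stand, fixed to the bench where it stands. Base plate 130 x 130 x 14 mm; origin at the centre of its underside, on the spindle axis; z up. On its +x side stands an upright guard plate: 120 mm long in y, 9 mm thick, its inner face 53 mm from the spindle axis, its top edge 78 mm above the bench; the other three sides are open.
- seat (a point): Centre of the round seat flange (40 mm across, top face 24 mm above the bench) on which the stack rests; axes as the stand.
- spindle_tip (a point): Top of the spindle, 82 mm above the bench. The spindle is vertical, 16 mm in diameter and 58 mm long above the seat; its last 6 mm taper to 10 mm.
- wide_ring: Wide steel spacer ring, outer diameter 62, bore 20, thickness 14 mm, 0.22 kg. Lies flat on the bench. Origin at the centre of its underside, z along its axis.
- narrow_ring: Narrower steel spacer ring, outer diameter 48, bore 20, thickness 12 mm, 0.12 kg. Lies flat on the bench. Origin at the centre of its underside, z along its axis.
- sleeve: Long eight-sided steel sleeve, 40 mm across flats, 70 mm long, straight bore of 20 mm, 0.3 kg, both ends alike. Origin at its middle; its bore runs along its own x. It starts lying on one flat (x level, z up, origin 20 mm above the bench); flats face its y and z and every 45 degrees between. Stood on end, its x is vertical and its origin 35 mm above the bench.
- offcut: Bystander: wood offcut, 45 x 90 x 20 mm (x, y, z), close beside the wide ring. Origin at the centre of its underside.
- tape: Bystander: tape measure, 62 x 75 x 37 mm (x, y, z), close beside the narrow ring. Origin at the centre of its underside.
- block: Bystander: sanding block, 60 x 101 x 28 mm (x, y, z), near the sleeve. Origin at the centre of its underside.
- drill_vice: Fixed obstacle: green drill vice, 75 mm wide in y, 62 high; origin under its body, axes as the world; its screw reaches 110 mm from it to -x. Other obstacles, from its origin: drawer chest, middle 150 mm to +x and 408 to -y, 310 wide in y, 305 high, its front with knobs 145 nearer the robot than its middle; carton tray, middle 147 to +x and 182 to +y, 150 x 250 x 89, with a glue bottle 158 high.

How it is judged:
On the way, in this order (a step that is already met when the one before it is completed fails the run):
1. the sleeve stands on end on the bench, let go and at rest, away from the stand (angle between the x axis of sleeve and the z axis of stand, either way round below 0.08 rad and height (world z) of sleeve between 0.031 and 0.039 m and contact force between the fingers and sleeve below 0.05 N and linear speed of sleeve below 0.03 m/s and horizontal distance between sleeve and seat above 0.06 m), for 0.2 s.
2. the wide ring is on the spindle, home on the seat (horizontal distance between wide_ring and seat below 0.004 m and z of wide_ring in the frame of seat between -0.003 and 0.003 m), for 0.2 s.
3. the narrow ring is on the spindle, home on the wide ring (all of step 2 and horizontal distance between narrow_ring and seat below 0.004 m and z of narrow_ring in the frame of seat between 0.011 and 0.017 m), for 0.2 s.
At the end, for the whole second after the job is handed in: The wide ring is on the spindle with its underside on the seat, the narrow ring on the wide ring and the upright sleeve on the narrow ring, each within 4 mm of the spindle axis and 3 mm (sleeve 4 mm) of its height when home, the sleeve within 0.08 rad of vertical, all at rest (all of step 3 and horizontal distance between sleeve and seat below 0.004 m and z of sleeve in the frame of seat between 0.057 and 0.065 m and angle between the x axis of sleeve and the z axis of stand, either way round below 0.08 rad and linear speed of each of wide_ring, narrow_ring, sleeve below 0.03 m/s); the robot touches nothing.
It fails at once if the offcut, the tape measure or the sanding block is moved more than 25 mm (distance of any of offcut, tape, block from where it was at the start of the episode above 0.025 m).
It fails at once if a ring or the sleeve drops down the spindle (faster than 0.5 m/s while on it) ((horizontal distance between wide_ring and seat below 0.005 m and z of wide_ring in the frame of seat below 0.058 m and linear speed of wide_ring above 0.5 m/s) or (horizontal distance between narrow_ring and seat below 0.005 m and z of narrow_ring in the frame of seat below 0.058 m and linear speed of narrow_ring above 0.5 m/s) or (horizontal distance between sleeve and seat below 0.005 m and z of sleeve in the frame of seat below 0.093 m and linear speed of sleeve above 0.5 m/s)).
It also fails if it takes over 72 s, if anything falls off the work surface, if the arm or the gripper's body presses on something with over 40 N, if the wrist force passes 120 N, or if a joint passes its speed limit or range.

ROBOT

A 7-joint arm with a two-finger parallel gripper is mounted at the origin on a cart in front of the work surface, level with it; the furniture and walls round the work are solid. World frame = base frame: x ahead of the robot, y to its left, z up, the work surface at z = 0. Lengths are in m, angles in rad, forces in N, time in s.
With the tool pointing down it reaches from about 0.35 to 0.9 m from the base axis. Payload 8.1 kg.
Tool frame: the origin (TCP) lies midway between the tips of the shut fingers; the grasp point (between the pads) lies arm.tcp_to_grasp behind it (arm.tcp_to_grasp is the distance from the TCP to the grasp point, in m); z points along the fingers, y is the line along which they close (so a half turn about z gives the same grasp; the last joint's range is limited). The gripper opens to 92 mm and grips with 3 to 60 N. Pads are 19 mm wide; open, the fingers measure 130 mm over their backs; the gripper's body (75 mm by 190 mm) begins 47 mm behind the grasp point.
Start: joints at [1.204, 0.434, 0.025, 1.573, -0.012, 1.134, -0.075], TCP at [0.163, -0.603, 0.227] pointing down, gripper open.
Joint ranges: [-2.62, 2.62], [-0.44, 2.09], [-1.27, 1.32], [0.08, 2.57], [-1.32, 4.46], [0.12, 2], [-2.74, 2.74]. Speed limits (rad/s): [2.22, 2.22, 3.01, 3.01, 3.14, 3.14, 3.14].

INTERFACE

Orientations are given as a rotation vector (axis times angle).
In Python, from cell import observe, get_image, arm gives the robot as it stands. The module is installed in compiled form; this text tells all that it offers.
- The arm moves only by the tool drive_tool, never from a script. Its argument "steps" is a list of rows, each a list of 5 numbers: the closure, from 0 (fully open) to 1 (shut), then the shift along the world's x, y, z in mm, then the turn about the world's z in rad. In form: [[hand, x, y, z, roll], ...]. A call has 1 to 20 rows; each row shifts and turns the commanded pose from where the row before left it; what a row does not reach is not made up. A row lasts 1/12 s, in which the tool goes at most 41.7 mm and 7.16 degrees, less where a joint would pass 70% of its speed; a pose out of reach is approached as far as the arm can. A call with a gripper value outside its range is refused whole. The fingers move at their own pace and stop on an object; "grip_force" is the grip in N (left out, the last holds). Time passes only in rows, so rows that do not move let the fingers close. It gives the time, the measured TCP pose, the force, the opening and the grip force at its end, in the units of the state.
- observe(): the state, without advancing time (a new reading comes with each control period).
- get_image(name): name is "side" or "top"; returns a dict with "image" (420x560x3 uint8, red, green, blue), "vfov" (degrees; the focal length in pixels is half the picture's height over the tangent of half this angle, whatever the lens; pixels are square), "cx", "cy" (the principal point, pixels), "xyz" and "attitude" of the camera in the world. Camera axes: x right, y down, z forward; pixel columns grow to the right and rows downward; lengths in m; the calibration is good to about 2 mm. A picture is of the moment at which its call begins. There is no depth.
- arm.sign_off(): hands the job in; it is judged then, once.
The state is a dict: "clock": time; "joints": joint angles; "dq": joint speeds; "joint_efforts": joint torques, N m; "position": TCP position; "ee_rot": TCP orientation; "force": force on the tool from outside, world axes, zero at the start; "ft_torque": the same for the moment, N m; "width": opening from 0.0 (shut) to 1.0 (fully open); "gripper_force": force on a finger pad.
Only numpy, scipy, OpenCV 4.12 (cv2) and the standard library are available. Lean on these libraries where they do the work, as an engineer would, in place of code of your own. Each camera call takes 0.05 s, during which the arm holds its last target. There are 200 camera calls.

## Working session

There is one attempt and no reset: what is moved stays moved. The work goes in short steps, Python scripts to look and compute and a tool call to move; the robot and the scene stay as the last step left them, time stands still between calls to the robot, and variables do not carry over. Pictures are saved under pics/ and viewed, at most 10 in all, crops included, and the job is handed in when it is done.

Besides the shell and the picture viewer there is one more tool, called after "Call:" as name(argument=value, ...) on one line, values as JSON. drive_tool: Moves the arm, as the interface text tells. Its arguments: {"type":"object","properties":{"steps":{"type":"array"},"grip_force":{"type":"number"}},"required":["steps"]}

```bash
mkdir -p pics; cat > h.py <<'E'
import numpy as np, cv2
from scipy.spatial.transform import Rotation as R
from cell import observe, get_image, arm
def cam(n):
    d=get_image(n); 
    return d
def Rm(d):
    a=np.array(d["attitude"],float)
    return a if a.shape==(3,3) else R.from_rotvec(a).as_matrix()
def ray(d,u,v,z):
    f=d["image"].shape[0]/2/np.tan(np.radians(d["vfov"])/2)
    r=Rm(d)@np.array([(u-d["cx"])/f,(v-d["cy"])/f,1.]); o=np.array(d["xyz"])
    return o+r*(z-o[2])/r[2]
def proj(d,p):
    f=d["image"].shape[0]/2/np.tan(np.radians(d["vfov"])/2)
    q=Rm(d).T@(np.array(p)-np.array(d["xyz"])); return q[:2]/q[2]*f+[d["cx"],d["cy"]]
def save(d,n): cv2.imwrite("pics/"+n,d["image"][:,:,::-1])
E
python3 - <<'E'
from h import *
for n in("side","top"):
    d=cam(n);save(d,n+"0.png");print({k:v for k,v in d.items() if k!="image"})
print(observe(),arm.tcp_to_grasp)
E
```

```text
{'vfov': 45.55254954462878, 'cx': 276.2985861455663, 'cy': 204.75807895032546, 'xyz': array([0.40282433, 1.21509775, 0.87917239]), 'attitude': array([-0.07148714,  2.75017927, -1.44284725])}
{'vfov': 43.632218534094996, 'cx': 277.8937242720005, 'cy': 206.90358792400224, 'xyz': array([-0.62397111, -0.01249739,  1.47871819]), 'attitude': array([-1.84304193,  1.80818681, -0.62094393])}
{'clock': 0.1, 'joints': array([ 1.20439867,  0.43516633,  0.02495303,  1.5740215 , -0.01161242,
        1.13401013, -0.07510528]), 'dq': array([ 0.00056086, -0.00126264,  0.00084349, -0.00137781, -0.00086819,
        0.00166117,  0.00035973]), 'joint_efforts': array([ 4.50339096e-03, -6.69128251e+01,  9.88863744e-01, -3.15145361e+01,
       -6.03576796e-02,  3.74517264e-02,  9.82647862e-06]), 'position': array([ 0.16280744, -0.60293137,  0.22600917]), 'ee_rot': array([-3.11290118e+00, -4.12888398e-01,  4.76364938e-04]), 'force': array([ 0.27882913, -0.28394815,  0.09463237]), 'ft_torque': array([-0.00040955,  0.00440348, -0.02729739]), 'gripper_force': 0.0, 'width': 0.9989739342793242} 0.0188
```

View pics/top0.png

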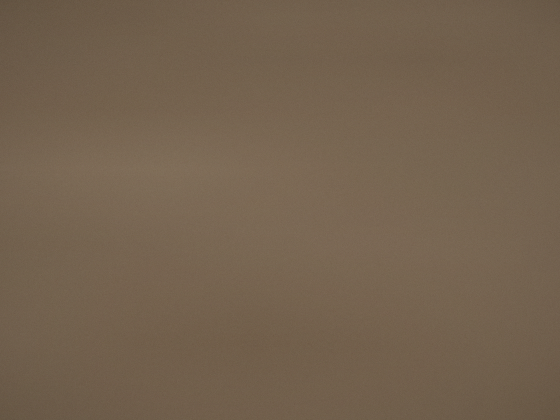

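View pics/side0.png

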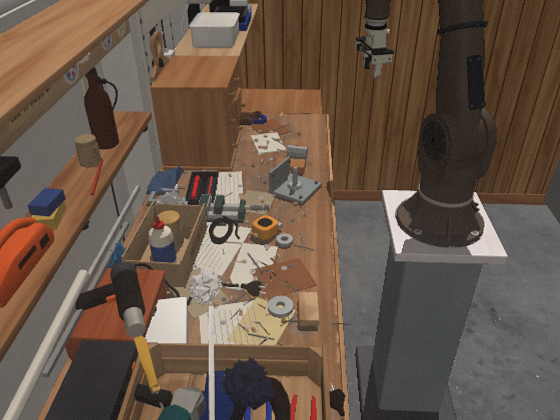

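The top picture is a featureless brown, so something may be blocking the camera. In the side picture the stand is at about (295,185), a grey bar, probably the sleeve, at (296,152), the tape at (265,228), the narrow ring at (286,240), the wide ring at (281,306) and the offcut at (309,310).

```bash
python3 - <<'E'
from h import *
d=cam("top");print("top fwd",Rm(d)[:,2],"right",Rm(d)[:,0], d["image"].std()); print(ray(d,278,207,0))
print("base in top",proj(d,[0,0,.3]),proj(d,[.5,0,0]))
d=cam("side");print(Rm(d))
for n,u,v,z in[("stand",295,185,.014),("sleeve",296,152,.02),("tape",265,228,.03),("nr",286,240,.012),("wr",281,306,.014),("off",309,310,.02)]:print(n,ray(d,u,v,z).round(3))
im=d["image"][95:335,200:350]
cv2.imwrite("pics/crop1.png",cv2.resize(im,None,fx=4,fy=4,interpolation=cv2.INTER_CUBIC)[:600,:,::-1])
cv2.imwrite("pics/crop2.png",cv2.resize(im,None,fx=4,fy=4,interpolation=cv2.INTER_CUBIC)[400:,:,::-1])
E
```

```text
top fwd [ 0.62385404  0.02421496 -0.78116565] right [ 0.0233989  -0.99965053 -0.01230084] 15.891106611866878
[0.55652202 0.0329468  0.        ]
base in top [284.54228562 306.26748066] [286.93460728 219.57695199]
[[-0.99832589 -0.02444128  0.05242184]
 [-0.05702348  0.56762921 -0.82130713]
 [-0.00968237 -0.82292144 -0.56807266]]
stand [ 0.429 -0.15   0.014]
sleeve [ 0.431 -0.361  0.02 ]
tape [0.506 0.103 0.03 ]
nr [0.446 0.132 0.012]
wr [0.448 0.383 0.014]
off [0.382 0.398 0.02 ]
```

View pics/crop1.png

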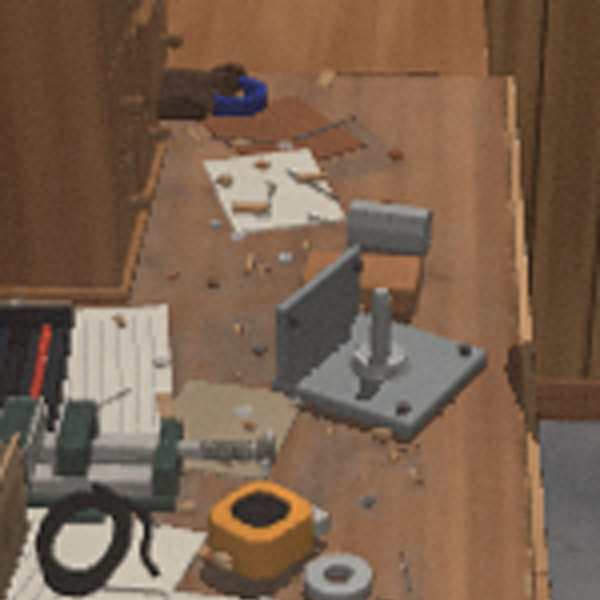

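View pics/crop2.png

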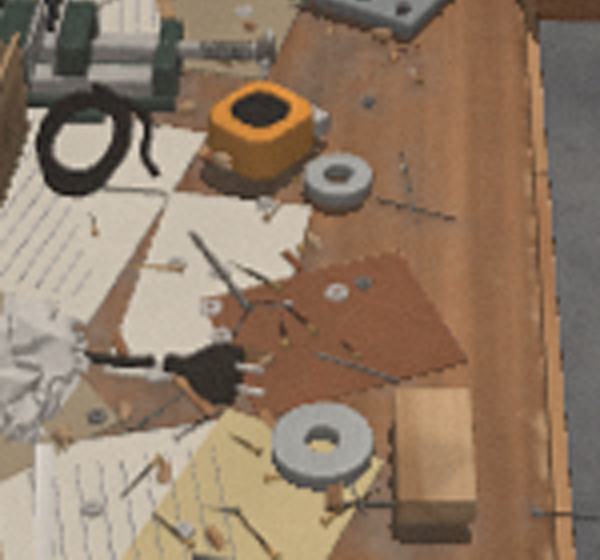

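Crop 1 shows the sleeve lying roughly along world x at (348–432, 200–255), with the orange block just in front of it. The stand has its spindle tip at (381,292) and plate corners at (486,350) and (405,432). Crop 2 shows the narrow ring at (339,180) beside the tape, and the wide ring at (323,445) beside the offcut.

```bash
cat >> h.py <<'E'
def c1(d,U,V,z): return ray(d,(U+.5)/4-.5+200,(V+.5)/4-.5+95,z)
E
python3 - <<'E'
from h import *
d=cam("side")
P=lambda n,U,V,z:print(n,(c1(d,U,V,z)*1000).round(0))
P("tip",381,292,.082)
P("seat",379,357,.024)
P("plateR",486,350,.014);P("plateF",405,432,.014);P("plateL",277,383,.014)
P("guard top near",280,298,.078);P("guard top far",358,248,.078)
P("sl topfar L",352,201,.04);P("sl topfar R",432,208,.04);P("sl bot L",352,250,.008);P("sl bot R",428,254,.008)
for n,V in(("blk R back top",(422,257,.028)),("blk R front top",(413,290,.028)),("blk R front bot",(411,316,0)),("blk L",(303,282,.028)),("blk Lback",(315,248,.028))):P(n,*V)
P("tape R",312,514,.037);P("tape bot",265,578,0);P("tapetop back",262,480,.037);P("tape L",209,515,.037)
P("off TL",397,788,.02);P("off TR",470,788,.02);P("off BL",397,928,.02)
# rings
hsv=cv2.cvtColor(d["image"],cv2.COLOR_RGB2HSV)
m=((hsv[...,1]<55)&(hsv[...,2]>90)).astype(np.uint8)
for n,(u,v),t in(("nr",(278,240),.012),("wr",(272,306),.014),("wr",(272,300),.014)):
    k,lab,st,_=cv2.connectedComponentsWithStats(m)
    for du in range(0,16):
        l=lab[v,u+du]
        if l and st[l,4]>60: break
    x,y,w,h,a=st[l]; uc=x+(w-1)/2
    A=ray(d,uc,y-.5,t);B=ray(d,uc,y+h-.5,0);print(n,st[l],((A+B)/2*1000).round(1),((B-A)*1000).round(1))
s=observe();print(R.from_rotvec(s["ee_rot"]).as_matrix().round(3))
t=cam("top");save(t,"top1.png");print(t["image"].reshape(-1,3).std(0),t["image"].reshape(-1,3).mean(0))
E
```

```text
tip [ 430. -145.   82.]
seat [ 431. -141.   24.]
plateR [ 344. -171.   14.]
plateF [408. -50.  14.]
plateL [ 511. -115.   14.]
guard top near [ 509. -139.   78.]
guard top far [ 451. -222.   78.]
sl topfar L [ 461. -376.   40.]
sl topfar R [ 390. -365.   40.]
sl bot L [ 460. -344.    8.]
sl bot R [ 392. -339.    8.]
blk R back top [ 398. -298.   28.]
blk R front top [ 405. -241.   28.]
blk R front bot [ 406. -246.    0.]
blk L [ 498. -251.   28.]
blk Lback [ 491. -310.   28.]
tape R [472.  88.  37.]
tape bot [504. 115.  -0.]
tapetop back [510.  49.  37.]
tape L [544.  93.  37.]
off TL [407. 339.  20.]
off TR [363. 337.  20.]
off BL [404. 449.  20.]
nr [276 233  17  14 154] [452.2 121.8   6. ] [ -2.1  47.4 -12. ]
wr [268 296  25  20 371] [450.5 374.    7. ] [ -2.5  51.2 -14. ]
wr [268 296  25  20 371] [450.5 374.    7. ] [ -2.5  51.2 -14. ]
[[ 0.965  0.261 -0.   ]
 [ 0.261 -0.965  0.001]
 [-0.    -0.001 -1.   ]]
[4.68772636 4.27967294 3.89003834] [116.03808248  98.00644133  78.5732483 ]
```

Call:
drive_tool(steps=[[0.2, 24, 24.5, -5, -0.097], [0.2, 24, 24.5, -5, -0.097], [0.2, 24, 24.5, -5, -0.097], [0.2, 24, 24.5, -5, -0.095], [0.2, 24, 24.5, -5, 0], [0.2, 24, 24.5, -5, 0], [0.2, 24, 24.5, -5, 0], [0.2, 24, 24.5, -5, 0], [0.2, 24, 24.5, -5, 0], [0.2, 22, 24.5, -5, 0], [0.35, 0, 0, 0, 0], [0.35, 0, 0, 0, 0]], grip_force=8)

```text
clock: 1.3
position: [0.4024, -0.3564, 0.1765]
ee_rot: [-3.135, 0.185, 0.0]
force: [-0.3, -0.9, -0.2]
width: 0.699
gripper_force: 0.0
```

```bash
python3 - <<'E'
from h import *
d=cam("side")
P=lambda n,U,V,z:print(n,(c1(d,U,V,z)*1000).round(0))
P("screw tip",272,450,.035);P("chest corner",130,290,0);P("edge of bench",520,300,0)
s=observe();print(s["clock"],s["position"],s["width"],R.from_rotvec(s["ee_rot"]).as_matrix()[:,1].round(3))
t=cam("top")["image"];print(t.reshape(-1,3).std(0))
im=d["image"][85:205,230:350]
cv2.imwrite("pics/a.png",np.hstack([cv2.resize(im,(600,600),interpolation=cv2.INTER_CUBIC)[:,:,::-1]]))
cv2.imwrite("pics/t2.png",t[:,:,::-1])
E
```

```text
screw tip [506.   8.  35.]
chest corner [ 651. -279.    0.]
edge of bench [ 313. -276.    0.]
1.35 [ 0.40114509 -0.35806974  0.17665968] 0.6692748760917233 [-0.12  -0.993  0.   ]
[4.68627368 4.27362396 3.89120769]
```

View pics/a.png

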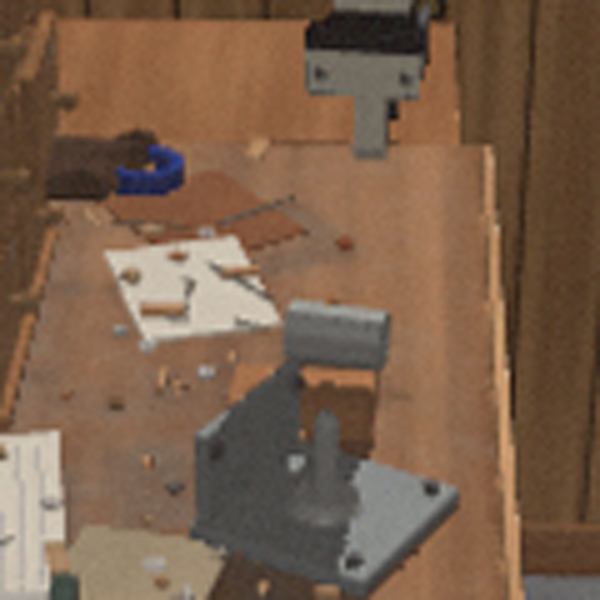

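The hand is above the sleeve's −x end, with its near fingertip at (370,155) in the crop. The sleeve spans (285–390, 300–370). I'll check the calibration against the known TCP position.

```bash
python3 - <<'E'
from h import *
d=cam("side")
for dy in (.031,.05):print(proj(d,[.401+.12*dy,-.358+dy,.1767]))
print("seen",230+370/5,85+155/5)
for n,U,V,z in(("TLfar",290,300,.04),("TRfar",388,310,.04),("BL",288,358,.0117),("BR",384,368,.0117)):print(n,(ray(d,230+(U+.5)/5-.5,85+(V+.5)/5-.5,z)*1000).round())
E
```

```text
[304.17672737 115.48711645]
[303.42008432 117.90126085]
seen 304.0 116.0
TLfar [ 461. -378.   40.]
TRfar [ 391. -365.   40.]
BL [ 462. -344.   12.]
BR [ 393. -332.   12.]
```

Call:
drive_tool(steps=[[0.35, 0, 0, -35, -0.03], [0.35, 0, 0, -35, 0], [0.35, 0, 0, -35, 0], [0.35, 0, 0, -30, 0], [0.35, 0, 0, -20, 0], [0.35, 0, 0, -12, 0], [0.35, 0, 0, -5, 0], [0.35, 0, 0, 0, 0], [1, 0, 0, 0, 0], [1, 0, 0, 0, 0], [1, 0, 0, 0, 0], [1, 0, 0, 0, 0], [1, 0, 0, 0, 0], [1, 0, 0, 0, 0]], grip_force=8)

```text
clock: 2.62
position: [0.4015, -0.3589, 0.0057]
ee_rot: [3.131, -0.239, 0.002]
force: [-0.5, 0.5, 7.8]
width: 0.442
gripper_force: 8.0
```

Call:
drive_tool(steps=[[1, 4, -0.6, 10, 0], [1, 6, -1, 9, 0], [1, 7.5, -1, 8, 0], [1, 8.5, -1.5, 6.5, 0], [1, 10, -1.5, 5, 0], [1, 10, -1.5, 3.5, 0], [1, 10.5, -1.6, 2, 0], [1, 0, 0, 0, 0], [1, 0, 0, 0, 0]])

```text
clock: 3.37
position: [0.458, -0.3668, 0.0483]
ee_rot: [-3.132, 0.237, 0.0]
force: [-0.3, -0.2, -3.6]
width: 0.436
gripper_force: 8.0
```

```bash
python3 - <<'E'
from h import *
d=cam("side")
im=d["image"][85:205,230:350]
cv2.imwrite("pics/b.png",cv2.resize(im,(600,600),interpolation=cv2.INTER_CUBIC)[:,:,::-1])
E
```

```text
(no output)
```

View pics/b.png

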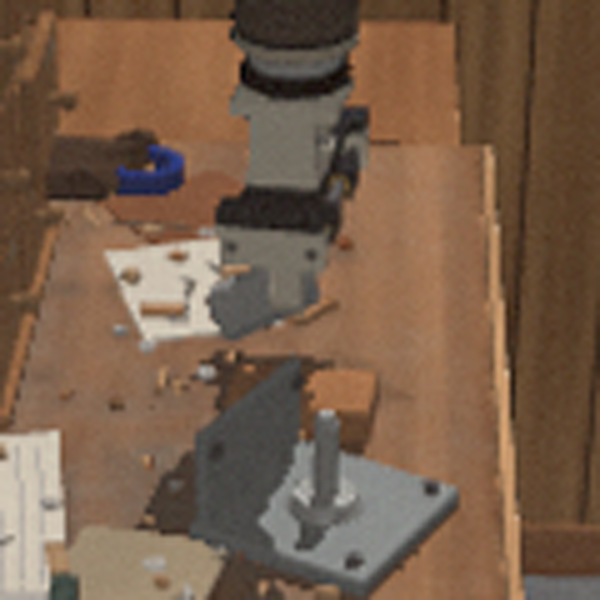

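The sleeve is held off the bench but tilted only about 30°. The grip resists pivoting, so I'll loosen it to let the sleeve swing.

Call:
drive_tool(steps=[[1, 0, 0, 0, 0], [1, 0, 0, 0, 0], [1, 0, 0, 0, 0], [1, 0, 0, 0, 0], [1, 0, 0, 0, 0], [1, 0, 0, 0, 0]], grip_force=3)

```text
clock: 3.92
position: [0.4574, -0.3671, 0.0488]
ee_rot: [3.132, -0.239, 0.0]
force: [-0.3, 0.3, 0.3]
width: 0.437
gripper_force: 3.0
```

```bash
python3 - <<'E'
from h import *
d=cam("side")
im=d["image"][110:170,250:310]
cv2.imwrite("pics/c.png",cv2.resize(im,(420,420),interpolation=cv2.INTER_CUBIC)[:,:,::-1])
E
```

```text
(no output)
```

View pics/c.png

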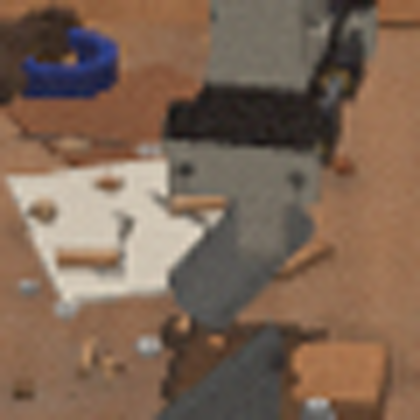

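The sleeve is now tilted about 50° with its lower end resting on the bench. I'll carry the hand on over that end.

Call:
drive_tool(steps=[[1, 7, -1, 2, 0], [1, 8, -1.2, 1, 0], [1, 8, -1.2, 0, 0], [1, 8, -1.2, 0, 0], [1, 8, -1.2, 0, 0], [1, 0, 0, 0, 0], [1, 0, 0, 0, 0]])

```text
clock: 4.55
position: [0.4977, -0.3727, 0.0517]
ee_rot: [3.133, -0.238, 0.002]
force: [1.5, 0.7, 1.6]
width: 0.435
gripper_force: 3.0
```

```bash
python3 - <<'E'
from h import *
d=cam("side")
im=d["image"][110:170,250:310]
cv2.imwrite("pics/d.png",cv2.resize(im,(420,420),interpolation=cv2.INTER_CUBIC)[:,:,::-1])
E
```

```text
(no output)
```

View pics/d.png

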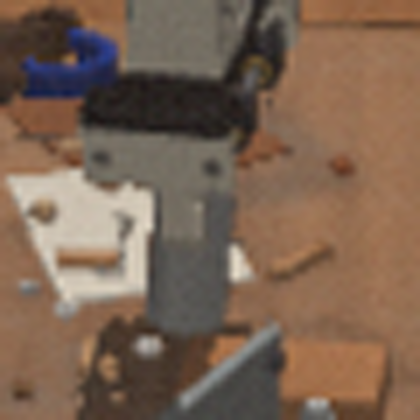

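The sleeve is now practically vertical at (190,250), so I'll press lightly and release it.

Call:
drive_tool(steps=[[1, 0, 0, -2, 0], [1, 0, 0, -1, 0], [1, 0, 0, 0, 0], [0.5, 0, 0, 0, 0], [0.4, 0, 0, 0, 0], [0.3, 0, 0, 0, 0], [0.3, 0, 0, 0, 0], [0.3, 0, 0, 15, 0], [0.3, 0, 0, 30, 0], [0.2, 0, 0, 40, 0], [0.2, 0, 0, 40, 0], [0.2, -5, 30, 25, 0.12], [0.2, -5, 38, 0, 0.12], [0.2, -5, 38, 0, 0.12], [0.2, -5, 38, 0, 0.12], [0.1, -5, 38, 0, 0.12]], grip_force=3)

```text
clock: 5.93
position: [0.4706, -0.1895, 0.1989]
ee_rot: [3.061, 0.706, 0.0]
force: [0.2, 0.0, -0.4]
width: 0.833
gripper_force: 0.0
```

```bash
python3 - <<'E'
from h import *
d=cam("side"); s=observe();print(s["clock"],s["position"].round(4))
a=d["image"][120:175,250:310]; b=d["image"][290:330,255:330]; c=d["image"][228:252,245:320]; 
out=np.zeros((600,800,3),np.uint8)
f=lambda x,k:cv2.resize(x,None,fx=k,fy=k,interpolation=cv2.INTER_CUBIC)
A=f(a,6);B=f(b,6);C=f(c,6)
out[:A.shape[0],:A.shape[1]]=A; out[340:580,:450]=B; out[0:144,361:361+C.shape[1]]=C[:,:439]
cv2.imwrite("pics/e.png",out[:,:,::-1])
E
```

```text
5.9833 [ 0.4701 -0.1808  0.1988]
```

View pics/e.png

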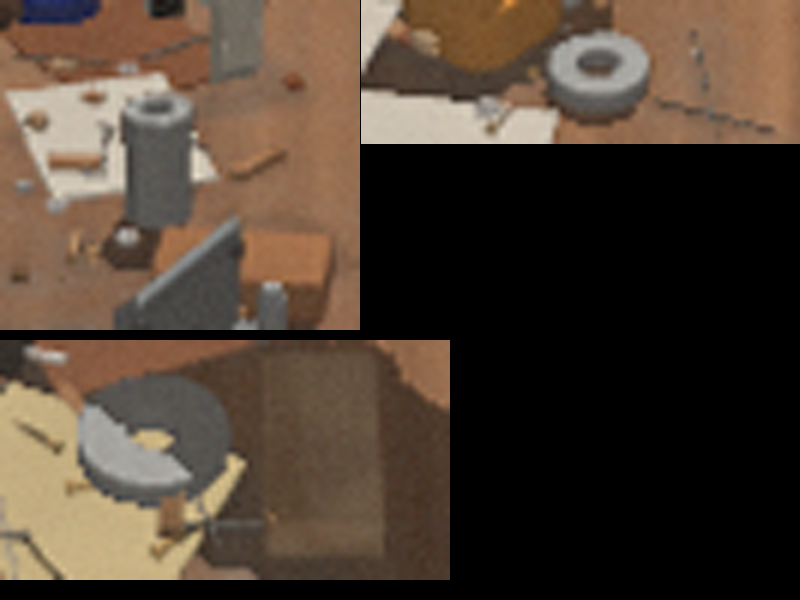

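The sleeve stands upright at (158,160) in the first panel. The wide ring spans x 79–231, y 375–503, and the narrow ring spans x 547–650, y 30–119.

```bash
python3 - <<'E'
from h import *
d=cam("side")
def ring(n,xl,xr,yt,yb,u0,v0,t,zb=0):
    uc=u0+(xl+xr)/12-.5; A=ray(d,uc,v0+yt/6-.5,t);B=ray(d,uc,v0+yb/6-.5,zb)
    print(n,((A+B)/2*1000).round(1),((B-A)*1000).round(1), "w",((ray(d,u0+xl/6-.5,v0+(yt+yb)/12,t/2)-ray(d,u0+xr/6-.5,v0+(yt+yb)/12,t/2))*1000).round(1))
ring("wide",79,231,35,163,255,290,.014)
ring("narrow",186,289,30,119,245,228,.012)
ring("sleeve",121,194,91,228,250,120,.07)
s=observe();print(s["clock"],s["position"].round(4),s["joints"].round(2),R.from_rotvec(s["ee_rot"]).as_matrix()[:,1].round(3))
E
```

```text
wide [449.6 375.5   7. ] [ -2.7  55.4 -14. ] w [60.   2.9  0. ]
narrow [451.9 123.6   6. ] [ -2.2  51.  -12. ] w [47.8  2.1  0. ]
sleeve [ 503.8 -374.3   35. ] [ -1.7  41.2 -70. ] w [43.5  1.7  0. ]
6.0333 [ 0.4708 -0.1843  0.199 ] [ 0.42  0.28 -0.19  1.88  0.06  0.98 -0.91] [ 0.444 -0.896 -0.003]
```

Call:
drive_tool(steps=[[0.1, -1.5, 40, 0, -0.12], [0.1, -1.5, 40, 0, -0.12], [0.1, -1.5, 40, 0, -0.12], [0.1, -1.5, 40, 0, -0.12], [0.1, -1.5, 40, 0, -0.12], [0.1, -1.5, 40, 0, -0.12], [0.1, -1.5, 40, 0, -0.12], [0.1, -1.5, 40, 0, 0], [0.1, -1.5, 40, 0, 0], [0.1, -1.5, 40, 0, 0], [0.1, -1.5, 40, -20, 0], [0.1, -1.5, 40, -20, 0], [0.1, -1.5, 40, -20, 0], [0.1, -1.5, 40, -20, 0], [0.1, 0, 0, -30, 0], [0.1, 0, 0, -30, 0], [0.1, 0, 0, 0, 0], [0.1, 0, 0, 0, 0]], grip_force=15)

```text
clock: 7.53
position: [0.4523, 0.3299, 0.0633]
ee_rot: [3.1, -0.487, -0.003]
force: [-0.9, -0.4, 1.5]
width: 0.9
gripper_force: 0.0
```

```bash
python3 - <<'E'
from h import *
d=cam("side")
s=observe();print(s["clock"],s["position"].round(4),s["joints"].round(2),s["width"],R.from_rotvec(s["ee_rot"]).as_matrix()[:,1].round(3))
p=s["position"];print(proj(d,p),proj(d,[.45,.378,.014]))
cv2.imwrite("pics/f.png",cv2.resize(d["image"][255:335,235:335],None,fx=7,fy=7,interpolation=cv2.INTER_CUBIC)[:,:,::-1])
E
```

```text
7.5833 [0.4534 0.3306 0.0648] [-0.61  0.53 -0.17  1.89  0.12  0.73 -2.73] 0.9008622409269369 [-0.307 -0.952  0.001]
[279.6012354  274.78456197] [280.11466831 304.51759386]
```

View pics/f.png

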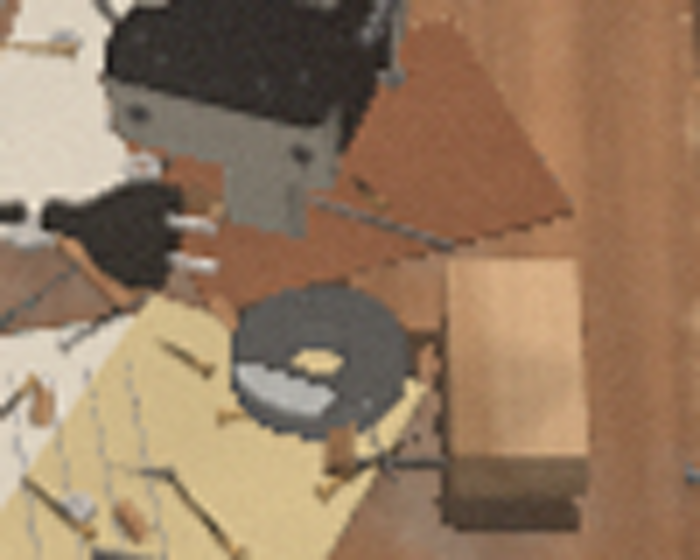

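The hand is short of the wide ring because joint 7 is at its limit. The ring spans (232–413, 285–437), about (450,379) mm. I'll use the half-turned grasp.

Call:
drive_tool(steps=[[0.1, 0, 0, 10, 0.124], [0.1, 0, 0, 10, 0.124], [0.1, 0, 0, 0, 0.124], [0.1, 0, 0, 0, 0.124], [0.1, 0, 0, 0, 0.124], [0.1, 0, 0, 0, 0.124], [0.1, 0, 0, 0, 0.124], [0.1, 0, 0, 0, 0.124], [0.1, 0, 0, 0, 0.124], [0.1, 0, 0, 0, 0.124], [0.1, 0, 0, 0, 0.124], [0.1, 0, 0, 0, 0.124], [0.1, 0, 0, 0, 0.124], [0.1, 0, 0, 0, 0.124], [0.1, 0, 0, 0, 0.124], [0.1, 0, 0, 0, 0.124], [0.1, 0, 0, 0, 0.124], [0.1, 0, 0, 0, 0.124], [0.1, 0, 0, 0, 0.124], [0.1, 0, 0, 0, 0.124]])

```text
clock: 9.25
position: [0.4552, 0.3305, 0.0869]
ee_rot: [1.463, 2.776, 0.004]
force: [1.1, 0.0, -0.4]
width: 0.902
gripper_force: 0.0
```

Call:
drive_tool(steps=[[0.1, -1, 16, 0, 0.124], [0.1, -1, 16, 0, 0.124], [0.1, -1, 16, 0, 0.124], [0.1, 0, 0, 0, 0.124], [0.1, 0, 0, 0, 0], [0.1, 0, 0, 0, 0]])

```text
clock: 9.75
position: [0.4515, 0.3784, 0.0858]
ee_rot: [0.751, 3.048, 0.001]
force: [0.3, -0.7, -0.5]
width: 0.899
gripper_force: 0.0
```

```bash
python3 - <<'E'
from h import *
s=observe();print(s["clock"],s["position"].round(4),s["joints"].round(2),s["width"],R.from_rotvec(s["ee_rot"]).as_matrix()[:,1].round(3))
E
```

```text
9.75 [0.4515 0.3784 0.0858] [-0.19  0.71 -0.91  1.77  0.66  1.   -0.28] 0.8987227333958439 [0.464 0.886 0.001]
```

Call:
drive_tool(steps=[[0.1, -1.5, 0.5, -25, 0], [0.1, 0, 0, -25, 0], [0.1, 0, 0, -18, 0], [0.1, 0, 0, -10, 0], [0.1, 0, 0, -4, 0], [0.1, 0, 0, 0, 0], [1, 0, 0, 0, 0], [1, 0, 0, 0, 0], [1, 0, 0, 0, 0], [1, 0, 0, 0, 0], [1, 0, 0, 0, 0]], grip_force=20)

```text
clock: 10.67
position: [0.4486, 0.3798, 0.0031]
ee_rot: [0.742, 3.052, 0.0]
force: [-1.9, -2.2, 5.8]
width: 0.668
gripper_force: 20.2
```

Call:
drive_tool(steps=[[1, 0, 0, 25, 0], [1, 0, 0, 35, 0], [1, 0, 0, 37, 0], [1, -1, -32, 20, 0], [1, -1, -38, 0, 0], [1, -1, -38, 0, 0], [1, -1, -38, 0, 0], [1, -1, -38, 0, 0], [1, -1, -38, 0, 0], [1, -1, -38, 0, 0], [1, -1, -38, 0, 0], [1, -1, -38, 0, 0], [1, -2, -38, 0, 0], [1, -2, -38, 0, 0], [1, -2, -38, 0, 0], [1, -2, -38, 0, 0], [1, -2, -36, 0, 0], [1, 0, 0, 0, 0], [1, 0, 0, 0, 0], [1, 0, 0, 0, 0]])

```text
clock: 12.33
position: [0.4294, -0.1439, 0.1194]
ee_rot: [0.742, 3.052, 0.001]
force: [1.1, 1.6, -1.8]
width: 0.668
gripper_force: 20.1
```

```bash
python3 - <<'E'
from h import *
d=cam("side")
s=observe();print(s["clock"],s["position"].round(4),s["joints"].round(2),s["width"],R.from_rotvec(s["ee_rot"]).as_matrix()[:,1].round(3))
p=s["position"];print("tcp",proj(d,p),"tip",proj(d,[.430,-.144,.082]))
im=d["image"];f=8
c=cv2.resize(im[125:199,262:332],None,fx=f,fy=f,interpolation=cv2.INTER_CUBIC)
cv2.imwrite("pics/g.png",c[:,:,::-1])
np.save("last.npy",im)
E
```

```text
12.3833 [ 0.4295 -0.1432  0.1195] [ 1.02  0.52 -1.08  2.05  0.58  0.92  0.71] 0.6644950243450839 [0.458 0.889 0.001]
tcp [295.07777946 157.43987037] tip [294.79771302 167.7789678 ]
```

View pics/g.png

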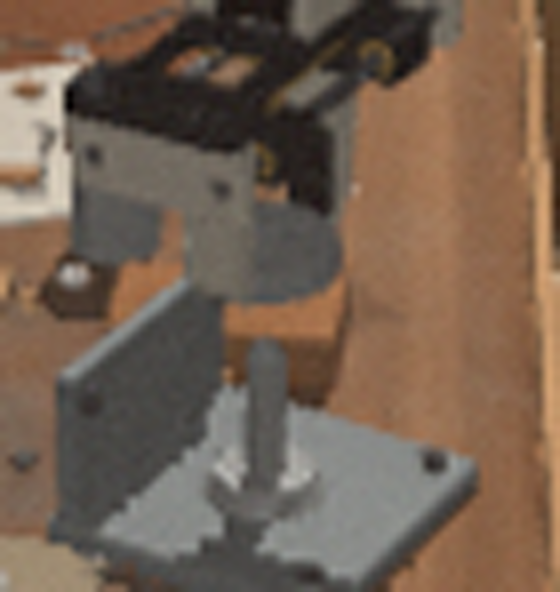

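The picture shows the ring held level over the spindle, with the ring's right edge at x=343, its bottom at y=302, and the spindle at x≈267. That makes 11 pictures viewed, one over the limit. I'll use numbers only from here on.

```bash
python3 - <<'E'
from h import *
d=cam("side")
im=d["image"].astype(float)
g=im.mean(2); sat=im.max(2)-im.min(2)
# spindle: sub-pixel grey columns by saturation (grey vs. orange/brown): rows 168..182
for v in (169,171,173,175,177): print(v,"S",sat[v,288:302].astype(int),"G",g[v,288:302].astype(int))
print("ring rows")
for v in (152,154,156,158,160,161,162,163): print(v,sat[v,284:310].astype(int))
for v in(154,157): print(v, (g[v,284:310]).astype(int))
s=observe();p=s["position"];y=R.from_rotvec(s["ee_rot"]).as_matrix()[:,1]
for du in(-2,0,2):
  q=p+[du*.001*.89,-du*.001*.46,0]
  a=np.linspace(0,2*np.pi,721); c=np.array([proj(d,[q[0]+.031*np.cos(t),q[1]+.031*np.sin(t),q[2]-.003+h]) for h in(0,.014) for t in a])
  print(du,"ring right",c[:,0].max(),"left",c[:,0].min(),"bottom",c[:,1].max())
for z in(.04,.06,.078): print("axis",z,proj(d,[.430,-.144,z]),[proj(d,[.430+e,-.144,z])[0] for e in(-.008,.008)])
print(proj(d,[.43,-.144,.082]),proj(d,[.43,-.134,.082]))
E
```

```text
169 S [ 3 11 42 48 42  3  3  5  2 11 52 50 48 48] G [71 71 71 73 72 90 92 98 93 86 69 67 68 67]
171 S [ 1 21 65 51 40  3  7  5  4  8 50 48 49 49] G [ 66  77 111  66  63  82  88  87  85  84  70  66  73  65]
173 S [ 5  5  7  8 10  5  6  3  4  8 39 39 38 37] G [ 65  83 126  83 103  77  87  89  84  79  57  59  59  62]
175 S [ 4  4  5  4  2  5  6  4  3  4 14 26 25 33] G [ 87 141 136 142 135  74  86  82  83  85  99  70  69  52]
177 S [4 5 3 4 2 5 6 6 6 4 2 3 3 5] G [142 137 136 136 110  78  83  86  85 102 145 144 137 134]
ring rows
152 [48 16 16 17 16 19 15 16 18 10  4  4  8  4  6  5  6  5  5 12 36 73 70 68
 68 67]
154 [44 14 16 18 17 17 17 17 15 13  3  4  4  6  5  5  5  4  5  9 44 67 65 65
 65 62]
156 [37 17 19 18 15 20 18 17 16 14  5  6  6  7  4  5  7  7  6  4 29 72 65 63
 65 61]
158 [77 10 16 17 15 17 17 14 14 12  2  8  5  6  3  4  5  8  4  3 26 70 67 68
 66 65]
160 [ 5  8 16 17 18 16 17 17 16 11  7  2  7  6  3  4  5  1 10 51 88 58 59 61
 65 67]
161 [ 2  5 11 13 16 15 18 16 14 11  6  5  3  3  4  3  2  7 48 91 90 54 56 59
 63 64]
162 [ 3  3  4  4  8  8 10 11 12  6  4  2  2  2 22 36 45 75
[... 238 characters left out ...]
6 106 101 106 104  98  95  92  75  79  75  78  77  80  81  80
  87  76  83 114 112 114 111 115]
-2 ring right 305.7380196756515 left 285.59738710619814 bottom 163.49309283625232
0 ring right 305.1619403343133 left 285.0360015936343 bottom 163.33046976876545
2 ring right 304.58649549948194 left 284.47343707076055 bottom 163.16802771452953
axis 0.04 [294.64844998 179.17456167] [np.float64(297.15931240946543), np.float64(292.138908081697)]
axis 0.06 [294.71896647 173.79092948] [np.float64(297.2478731179719), np.float64(292.1913993925568)]
axis 0.078 [294.78330238 168.87915832] [np.float64(297.3286720078244), np.float64(292.23928980685685)]
[294.79771302 167.7789678 ] [294.71241045 169.40175777]
```

Call:
drive_tool(steps=[[1, -3.5, 1.5, 0, 0], [1, 0, 0, -15, 0], [1, 0, 0, -15, 0], [1, 0, 0, -5, 0], [1, 0, 0, -4, 0], [1, 0, 0, -4, 0], [1, 0, 0, -3, 0], [1, 0, 0, 0, 0]])

```text
clock: 13.1
position: [0.4265, -0.1436, 0.0734]
ee_rot: [0.741, 3.052, -0.002]
force: [2.7, -5.1, -4.1]
width: 0.662
gripper_force: 20.3
```

Call:
drive_tool(steps=[[1, 0.3, -0.8, -6, 0], [1, 0.2, 0, -8, 0], [1, 0, 0, -8, 0], [1, 0, 0, -8, 0], [1, 0, 0, -6, 0], [1, 0, 0, -4, 0], [1, 0, 0, -3, 0], [1, 0, 0, -2, 0], [1, 0, 0, 0, 0]])

```text
clock: 13.85
position: [0.4272, -0.1442, 0.0277]
ee_rot: [0.742, 3.052, -0.001]
force: [3.3, -6.2, -4.2]
width: 0.662
gripper_force: 20.1
```

Call:
drive_tool(steps=[[1, 0, -0.5, -1, 0], [1, 0, 0, -1, 0], [1, 0, 0, 0, 0], [1, 0, 0, 0, 0]])

```text
clock: 14.18
position: [0.4273, -0.1444, 0.0263]
ee_rot: [0.741, 3.051, -0.001]
force: [1.5, -4.2, 6.4]
width: 0.662
gripper_force: 19.8
```

Call:
drive_tool(steps=[[0.2, 0, 0, 0, 0], [0.2, 0, 0, 0, 0], [0.15, 0, 0, 0, 0], [0.15, 0, 0, 15, 0], [0.15, 0, 0, 35, 0], [0.15, 0, 0, 40, 0], [0.15, 3, 33, 10, 0], [0.15, 3, 38, 0, 0], [0.15, 3, 38, 0, 0], [0.15, 4, 38, 0, 0], [0.15, 4, 38, 0, 0], [0.15, 4, 38, 0, 0], [0.15, 4, 36, -20, 0], [0.15, 0, 9, -25, 0], [0.15, 0, 0, 0, 0], [0.15, 0, 0, 0, 0]])

```text
clock: 15.52
position: [0.4499, 0.1244, 0.0803]
ee_rot: [-0.736, -3.051, 0.002]
force: [-0.3, -0.2, -0.0]
width: 0.849
gripper_force: 0.0
```

```bash
python3 - <<'E'
from h import *
d=cam("side");im=d["image"].astype(float);sat=im.max(2)-im.min(2);g=im.mean(2)
s=observe();print(s["clock"],s["position"].round(4),s["joints"].round(2),s["width"],R.from_rotvec(s["ee_rot"]).as_matrix()[:,1].round(3))
print("stack: seat ring")
a=np.linspace(0,2*np.pi,361)
c=np.array([proj(d,[.430+.031*np.cos(t),-.144+.031*np.sin(t),h]) for h in(.024,.038) for t in a]);print("pred wide home L,R,T,B",c[:,0].min(),c[:,0].max(),c[:,1].min(),c[:,1].max())
for v in range(170,198,2):print(v,g[v,278:314].astype(int))
E
```

```text
15.5667 [0.4507 0.1236 0.0811] [ 0.35  0.58 -0.99  2.06  0.64  0.86  0.08] 0.8472500170511237 [ 0.458  0.889 -0.001]
stack: seat ring
pred wide home L,R,T,B 284.92213977471357 304.3718340476739 174.66866982621863 188.66416366655284
170 [ 30  36  30  36  34  31  33  33  37  30  30  28  35  31  33  31  28  33
  68 101  98  94  82  85  59  50  58  66  65  78  85 105 117 114 117 117]
172 [ 31  32  35  27  38  30  35  31  35  30  34  44  55  71 100 104 110 105
  98  95  99  96  98  96  62  54  55  51  54  54  49  51  48  59  66  83]
174 [ 26  34  31  33  34  29  30  29  39  68 115 109 108 109 109 115 114 100
  99  99  96  99  98  90  60  56  56  55  57  51  57  63  60  50  38  58]
176 [ 36  35  38  34  32  33  36  32  25  57 111 100  97  96  95  83  62  90
 100  97 101 100 122 177 118  50  47  48  49  46  50  46  39  34  51  85]
178 [ 35  34  31  33  33  32  36  31  32  56 112 106  93  97  99 101 104  96
  95  95 102 102  99 103  85  44  36  30  37  34  29  33  40  76  97  99]
180 [ 30  29  33  34  37  35  38  32  22  55 113 106  99 104 103  98 102  93
  99 101 101 102  81  48  32  34  66
[... 545 characters left out ...]
04  98  97  60  36  32
  32  39  42  56  73  68  74  75  33  30  40  34  41  95 145 142 144 144]
190 [ 31  44  38  45  41  37  37  41  34  44  72  77  80  60  30  35  54  49
  33  39  43  50  51  66  93  63  49  29  43  89 135 149 146 144 145 122]
192 [132 132  73  49  38  37  40  38  39  35  40  39  34  39  58  97 109 113
  94  58  56  63  91  71  46  39  35  73 134 145 144 146 142 123  90  73]
194 [ 87  88  98 102 109  91  43  34  40  35  44  35  58  94 110 111  93  66
  50  58  60  85 141 147 144 137 137 146 142 143 141 119  93  68  64  71]
196 [ 66  71  75  62  44  37  37  40  37  38  54  79  83  95  94  63  55  54
  57  70  86  84  87  88 114 144 146 142 141 118  92  69  64  75 108 106]
```

Call:
drive_tool(steps=[[0.15, 1.5, 0, -25, 0], [0.15, 0, 0, -25, 0], [0.15, 0, 0, -15, 0], [0.15, 0, 0, -9, 0], [0.15, 0, 0, -4, 0], [0.15, 0, 0, 0, 0], [1, 0, 0, 0, 0], [1, 0, 0, 0, 0], [1, 0, 0, 0, 0], [1, 0, 0, 0, 0], [1, 0, 0, 0, 0], [1, 0, 0, 0, 0]], grip_force=20)

```text
clock: 16.57
position: [0.453, 0.1237, 0.0036]
ee_rot: [0.742, 3.052, -0.0]
force: [-0.6, -1.7, 6.1]
width: 0.505
gripper_force: 20.0
```

Call:
drive_tool(steps=[[1, 0, 0, 25, 0], [1, 0, 0, 40, 0], [1, 0, 0, 40, 0], [1, -3, -34, 11, 0], [1, -3, -38, 0, 0], [1, -4, -38, 0, 0], [1, -4, -38, 0, 0], [1, -4, -38, 0, 0], [1, -3, -38, 0, 0], [1, -3, -38, 0, 0], [1, 0, -6, 0, 0], [1, 0, 0, 0, 0], [1, 0, 0, 0, 0], [1, 0, 0, 0, 0]])

```text
clock: 17.73
position: [0.4291, -0.1426, 0.1194]
ee_rot: [0.739, 3.053, 0.001]
force: [-0.7, -0.8, -1.0]
width: 0.507
gripper_force: 20.0
```

```bash
python3 - <<'E'
from h import *
d=cam("side");im=d["image"].astype(float);sat=im.max(2)-im.min(2);g=im.mean(2)
s=observe();p=s["position"];print(s["clock"],p.round(4))
a=np.linspace(0,2*np.pi,361)
def ext(x,y,r,z0,z1):
    c=np.array([proj(d,[x+r*np.cos(t),y+r*np.sin(t),h]) for h in(z0,z1) for t in a]);return np.r_[c.min(0),c.max(0)].round(2)
for du in(-2,0,2,4):print(du,"narrow L T R B",ext(p[0]+du*.00089,p[1]-du*.00046,.024,p[2]-.003,p[2]+.009))
print("wide home",ext(.430,-.144,.031,.024,.038))
print("axis u", proj(d,[.430,-.144,.07]))
for v in(153,155,157,159,161,162,163):print(v,sat[v,284:308].astype(int))
print("spindle")
for v in(169,171,173):print(v,sat[v,288:302].astype(int),g[v,288:302].astype(int))
print("wide")
for v in(177,179,181,183,185,186,187,188,189,190,191,192):print(v,g[v,280:310].astype(int))
E
```

```text
17.7833 [ 0.4292 -0.1424  0.1194]
-2 narrow L T R B [287.99 151.45 303.59 162.46]
0 narrow L T R B [287.43 151.3  303.01 162.3 ]
2 narrow L T R B [286.87 151.15 302.44 162.14]
4 narrow L T R B [286.31 151.   301.87 161.98]
wide home [284.92 174.67 304.37 188.66]
axis u [294.75460566 171.07002979]
153 [65 57 24 15 18 20 18 16 18 16 14  7  3  6  6  4  4  6 15 35 69 68 67 68]
155 [61 54 35 16 18 19 20 18 17 15 14  5  6  5  4  2  5  4 14 48 70 67 66 64]
157 [62 55 35 14 18 19 17 14 19 16 12  6  4  5  5  5  5  5 10 40 71 70 67 68]
159 [47  5  4 13 15 18 17 18 19 16 15  4  6  8  2  5  6  3 15 67 83 62 63 64]
161 [ 6  2  5  4  9  6 15 25 11 14  8  2  3  2  5  7 36 44 84 95 89 52 58 59]
162 [ 2  4  4  4  5  7 41 77 57 55 40 32 35 37 62 77 84 81 92 90 83 50 58 56]
163 [ 3  3  4  4  0 19 68 88 85 85 83 78 80 84 86 90 89 89 91 90 76 48 56 58]
spindle
169 [ 5 10 41 51 38  5  3  2  7 14 50 48 47 50] [73 63 71 70 73 81 92 96 90 86 67 68 69 71]
171 [ 3 21 64 51 40  2  4  5  4 12 52 50 45 49] [ 69  83 110  71  68  81  87  88  82  80  70  69  73  68]
173 [ 4  6  8  9 11  3  7  6  6  8 42 35 40 36] [ 
[... 884 characters left out ...]
 84  86  85  85
  86  87  83  83  72  87 141 139 141 138 139 141]
188 [138 134 138 130  84  69  74  76  74  83  93  93  93  94  91  92  89  91
  92  87  90  77  72  92 145 142 140 139 140 138]
189 [137 134 136 136 121  66  73  72  73  74  83  85  94 101 110 111  97  92
  83  85  74  70  87 131 141 140 140 139 138 140]
190 [134 135 138 135 127  69  73  74  75  75  71  73  76  79  84  85  82  77
  74  76  72  67  87 142 140 138 140 136 139 138]
191 [135 135 134 137 132 118  72  75  75  75  72  77  73  76  70  75  73  71
  67  70  72  83 131 140 136 137 134 136 141 137]
192 [139 135 133 136 138 138 116  66  71  74  72  71  76  74  74  72  78  67
  70  67  86 133 140 139 138 138 137 138 138 139]
```

Call:
drive_tool(steps=[[1, 0.3, -2.7, 0, 0], [1, 0, 0, -15, 0], [1, 0, 0, -15, 0], [1, 0, 0, -5, 0], [1, 0, 0, -4, 0], [1, 0, 0, -4, 0], [1, 0, 0, -3, 0], [1, 0, 0, 0, 0]])

```text
clock: 18.45
position: [0.4293, -0.1467, 0.0731]
ee_rot: [-0.741, -3.053, -0.0]
force: [0.2, 0.3, -1.3]
width: 0.511
gripper_force: 20.0
```

Threaded with no side force. I'll lower it until it seats, with a TCP height of about 41.

Call:
drive_tool(steps=[[1, 0, 0, -8, 0], [1, 0, 0, -8, 0], [1, 0, 0, -6, 0], [1, 0, 0, -4, 0], [1, 0, 0, -3, 0], [1, 0, 0, -2, 0], [1, 0, 0, -1, 0], [1, 0, 0, -0.5, 0], [1, 0, 0, 0, 0]])

```text
clock: 19.2
position: [0.4291, -0.1467, 0.0415]
ee_rot: [0.741, 3.053, -0.002]
force: [-5.5, 0.1, 13.0]
width: 0.511
gripper_force: 20.0
```

Call:
drive_tool(steps=[[0.3, 0, 0, 0, 0], [0.25, 0, 0, 0, 0], [0.25, 0, 0, 0, 0], [0.2, 0, 0, 15, 0], [0.2, 0, 0, 35, 0], [0.2, 0, 0, 40, 0.11], [0.2, 10, -30, 20, 0.11], [0.2, 12, -36, 0, 0.105], [0.2, 12, -36, 0, 0], [0.2, 12, -36, 0, 0], [0.2, 12, -36, 0, 0], [0.2, 12, -36, 0, 0], [0.2, 3, -15, 0, 0], [0.2, 0, 0, 0, 0], [0.2, 0, 0, 0, 0]])

```text
clock: 20.45
position: [0.502, -0.3722, 0.1501]
ee_rot: [-0.241, -3.132, -0.002]
force: [-0.2, 0.8, -0.3]
width: 0.804
gripper_force: 0.0
```

```bash
python3 - <<'E'
from h import *
d=cam("side");im=d["image"].astype(float);sat=im.max(2)-im.min(2);g=im.mean(2)
s=observe();p=s["position"];print(s["clock"],p.round(4),R.from_rotvec(s["ee_rot"]).as_matrix()[:,1].round(3),s["joints"].round(2))
a=np.linspace(0,2*np.pi,361)
def ext(x,y,r,z0,z1):
    c=np.array([proj(d,[x+r*np.cos(t),y+r*np.sin(t),h]) for h in(z0,z1) for t in a]);return np.r_[c.min(0),c.max(0)].round(2)
print("sleeve",ext(.5038,-.3743,.021,0,.07),"narrow",ext(.430,-.146,.024,.038,.050),"wide",ext(.430,-.146,.031,.024,.038))
print(proj(d,p))
for v in(142,146,150,154,157,158):print(v,g[v,264:288].astype(int))
print("stack")
for v in range(171,191,2):print(v,g[v,280:310].astype(int))
E
```

```text
20.5 [ 0.5022 -0.3709  0.1505] [0.151 0.989 0.001] [ 1.2   0.75 -1.08  1.61  0.69  1.21  1.4 ]
sleeve [269.71 134.62 281.64 157.55] narrow [287.14 172.28 302.26 183.38] wide [284.95 174.35 304.38 188.32]
[275.814015   116.73522638]
142 [187 190 184 130 106 180  82  73  79  87  88  87  88  84  82  82  85 109
 174 104 103 110 108 109]
146 [135 136 126 117 192 194 183  67  78  87  86  86  86  89  83  84  78 110
 202 193 174  99 108 109]
150 [191 188 187 189 196 199 183  66  74  91  89  85  88  86  86  81  82  87
 125 115 121 118 115 102]
154 [100  99 106 109 107 105  98  75  73  87  84  85  86  86  84  85  78  81
 103 109 108 110 106 103]
157 [102 103 103 105 102  68  54  59  65  79  83  82  85  85  75  81  79 115
 113 103 106 108 109 130]
158 [ 98 103 107 110 102  79 143 133 124  58  57  60  67  67  59  71 108 116
 116 116 116 123 138 132]
stack
171 [ 69  69  66  70  69  71  67  69  69  83 107  66  68  80  89  88  90  75
  61  69  72  69  64  63  86 114 115 108 112 110]
173 [ 65  68  70  69  69  70  72  70  64  81 131 125 136  75  89  83  84  95
 144 118  71  52  55  77 105 112 110 111
[... 325 characters left out ...]
 84  97 155 165
 162 149 125  97  93 158 150 137 134 139 132 131]
181 [ 66  76  70  73  74 114 130 139  76  79  83  86  85  89  88  91  90  87
  85  81  80  94 155 154 116 138 136 136 138 133]
183 [ 70  70  81 129 128 113  73  98  88  79  79  82  82  80  83  77  80  83
  83  73  85 122 126  82  94 139 135 140 134 135]
185 [ 82 129 138 137 137 133  71  79  82  84  81  83  87  86  83  87  81  94
  99  96  80  79  79  97 136 141 137 139 140 136]
187 [138 137 138 138 130  72  69  74  90  86  84  87  87  87  87  83  87  82
  83  83  85  84  71  88 139 142 136 139 136 138]
189 [135 134 135 133 117  66  76  70  69  77  81  85  91  94 111 113  97  90
  86  80  78  68  84 129 140 138 141 136 137 142]
```

Call:
drive_tool(steps=[[0.2, 1.5, -0.5, -30, 0], [0.2, 0, 0, -30, 0], [0.2, 0, 0, -25, 0], [0.2, 0, 0, -18, 0], [0.2, 0, 0, -9, 0], [0.2, 0, 0, -3, 0], [0.2, 0, 0, 0, 0], [1, 0, 0, 0, 0], [1, 0, 0, 0, 0], [1, 0, 0, 0, 0], [1, 0, 0, 0, 0], [1, 0, 0, 0, 0], [1, 0, 0, 0, 0]], grip_force=30)

```text
clock: 21.58
position: [0.5038, -0.3727, 0.0361]
ee_rot: [0.238, 3.132, -0.001]
force: [0.3, -1.0, 3.5]
width: 0.435
gripper_force: 30.0
```

Call:
drive_tool(steps=[[1, 0, 0, 10, 0], [1, 0, 0, 25, 0], [1, 0, 0, 35, 0], [1, 0, 0, 35, 0], [1, -8, 24, 0, 0], [1, -11, 34, 0, 0], [1, -11, 34, 0, 0], [1, -11, 34, 0, 0], [1, -11, 34, 0, 0], [1, -11, 34, 0, 0], [1, -11, 32, 0, 0], [1, 0, 0, 0, 0], [1, 0, 0, 0, 0], [1, 0, 0, 0, 0]])

```text
clock: 22.75
position: [0.4298, -0.1468, 0.1411]
ee_rot: [0.237, 3.132, -0.002]
force: [-0.1, -1.0, -3.3]
width: 0.436
gripper_force: 30.0
```

```bash
python3 - <<'E'
from h import *
d=cam("side");im=d["image"].astype(float);sat=im.max(2)-im.min(2);g=im.mean(2)
s=observe();p=s["position"];print(s["clock"],p.round(4),s["force"].round(1),s["width"])
a=np.linspace(0,2*np.pi,361)
def ext(x,y,r,z0,z1):
    c=np.array([proj(d,[x+r*np.cos(t),y+r*np.sin(t),h]) for h in(z0,z1) for t in a]);return np.r_[c.min(0),c.max(0)].round(2)
print("sleeve",ext(p[0],p[1],.021,p[2]-.0361,p[2]+.034),"tip",proj(d,[.43,-.146,.082]))
for v in range(148,172,1):print(v,sat[v,284:308].astype(int))
E
```

```text
22.8 [ 0.43   -0.1472  0.141 ] [ 0.1 -0.3 -3.3] 0.43317074600905114
sleeve [288.19 137.63 302.1  164.29] tip [294.81466658 167.45644443]
148 [28 34 63 61 52  5 19 20 21 18 19 18 17 16  7  6  5  7 32 74 71 70 70 67]
149 [24 22 42 62 53  3 14 19 19 18 19 17 20 16  7  6  6  6 33 75 71 71 71 66]
150 [46 49 57 61 53  2 15 21 16 19 22 19 17 17  9  5  3  6 32 73 73 70 70 69]
151 [64 59 62 63 54  1 15 16 17 17 19 19 18 16  7  6  3  8 36 74 71 71 68 65]
152 [59 61 62 62 54  5 15 18 16 19 19 18 19 14  5  5  5  7 33 73 72 70 70 70]
153 [59 60 58 63 56  5 14 15 17 13 18 19 17 15  6  4  5  8 33 71 68 64 67 68]
154 [59 60 62 64 58  1  4 10 15 16 13 11 15 13  6  3  5  5 34 69 68 63 65 65]
155 [59 57 59 58 30  2  5  2  7  7  9  8  7  6  7  4  3  8 34 70 68 65 65 62]
156 [57 56 57 54 25  5  6  4  6  4  6  5  5  4  6  3  4  4 28 68 70 67 68 63]
157 [63 61 40  7  5  2  7  4  6  2  6  7  5  6  6  5  6  8 36 62 62 67 66 67]
158 [79 40  4  3  1  4  8  7  6  5  8  7  4  7  6  7  4 10 38 60 64 64 65 65]
159 [46  3  2  3  3  4  5  6  7  5  5  6  4  4  6  5  4 13 55 90 80 63 64 66]
160 [ 3  5  4  5  4  5  7  
[... 208 characters left out ...]
63 [ 2  6  4  3  2 12 40 15  1  0  3  3  3  2  1  7 40 64 90 88 77 46 57 54]
164 [ 5  4  4  3  4 18 70 75 50 54 53 29 20 33 45 78 81 83 92 86 71 39 56 57]
165 [ 3  3  5  4  2 18 72 87 80 86 82 79 74 84 80 91 87 90 89 84 57 43 56 56]
166 [ 4  2  1  4  1 18 65 79 81 81 82 76 91 92 88 88 89 87 89 84 46 53 60 58]
167 [ 5  6  6  3  6  8 45 57 55 45 21 25 34 61 66 64 66 67 66 67 44 55 61 62]
168 [ 1  3  6  3  4  8 42 46 42 15  4  2  7 34 49 50 46 50 51 56 45 66 67 64]
169 [ 1  6  5  3  3  6 43 49 41  4  5  5  4 14 51 48 49 46 47 47 47 68 66 66]
170 [ 5  3  6  6  5  8 44 53 39  2  4  4  4 11 54 49 49 49 46 48 54 66 63 64]
171 [ 5  3  4  4  4 20 64 49 40  3  4  6  3 10 50 49 49 50 45 49 58 67 64 63]
```

Call:
drive_tool(steps=[[1, 0, 0.3, -12, 0], [1, 0, 0, -8, 0], [1, 0, 0, -4, 0], [1, 0, 0, -4, 0], [1, 0, 0, -4, 0], [1, 0, 0, -3, 0], [1, 0, 0, 0, 0]])

```text
clock: 23.38
position: [0.4295, -0.1459, 0.1052]
ee_rot: [-0.238, -3.132, -0.001]
force: [0.0, 0.2, -3.6]
width: 0.433
gripper_force: 30.0
```

Call:
drive_tool(steps=[[1, 0, 0, -5, 0], [1, 0, 0, -5, 0], [1, 0, 0, -3, 0], [1, 0, 0, -2, 0], [1, 0, 0, -2, 0], [1, 0, 0, -1, 0], [1, 0, 0, -1, 0], [1, 0, 0, 0, 0]])

```text
clock: 24.05
position: [0.4297, -0.146, 0.0867]
ee_rot: [-0.238, -3.133, -0.0]
force: [0.2, 0.4, -2.5]
width: 0.433
gripper_force: 30.0
```

Call:
drive_tool(steps=[[1, 0, 0, -0.7, 0], [1, 0, 0, -0.7, 0], [1, 0, 0, 0, 0], [1, 0, 0, 0, 0]])

```text
clock: 24.38
position: [0.4301, -0.146, 0.086]
ee_rot: [0.238, 3.132, -0.001]
force: [-2.7, 0.6, 5.6]
width: 0.432
gripper_force: 30.0
```

Seated. I'll release and withdraw upward.

Call:
drive_tool(steps=[[0.4, 0, 0, 0, 0], [0.3, 0, 0, 0, 0], [0.3, 0, 0, 0, 0], [0.25, 0, 0, 10, 0], [0.25, 0, 0, 25, 0], [0.25, 0, 0, 35, 0], [0.25, 0, 0, 35, 0], [0.25, 0, -10, 30, 0], [0.25, 0, -40, 0, 0], [0.25, 0, -40, 0, 0], [0.25, 0, 0, 0, 0], [0.25, 0, 0, 0, 0], [0.25, 0, 0, 0, 0]])

```text
clock: 25.47
position: [0.4296, -0.2354, 0.2207]
ee_rot: [0.238, 3.132, 0.002]
force: [-0.8, 0.5, 0.5]
width: 0.746
gripper_force: 0.0
```

```bash
python3 - <<'E'
from h import *
d=cam("side");im=d["image"].astype(float);g=im.mean(2)
a=np.linspace(0,2*np.pi,361)
def ext(x,y,r,z0,z1):
    c=np.array([proj(d,[x+r*np.cos(t),y+r*np.sin(t),h]) for h in(z0,z1) for t in a]);return np.r_[c.min(0),c.max(0)].round(2)
print("sleeve",ext(.43,-.146,.021,.05,.12),"narrow",ext(.43,-.146,.024,.038,.05),"wide",ext(.43,-.146,.031,.024,.038))
for v in range(150,192,2):print(v,g[v,280:310].astype(int))
s=observe();print(s["clock"],s["position"],s["force"])
E
```

```text
sleeve [288.09 153.57 301.73 179.64] narrow [287.14 172.28 302.26 183.38] wide [284.95 174.35 304.38 188.32]
150 [115 112 121 111 125 115 112 103  97  97  98 101 111 110 110 111 113 111
 111 109 110 113 115 116 116 119 114 113 112 115]
152 [104 109 107 103  99 100  99 107 108 106 108 111 113 111 114 113 112 110
 111 107 109 110 113 115 116 117 114 115 115 113]
154 [107 110 109 107 106 110 109 104 103 102 109 107 100  86  86  89  89  94
  94  97 111 111 113 112 116 118 114 116 110 114]
156 [111 109 106 105 103  97 100 101 110  96  74  80  88  80  83  87  89  79
  80  91 152 164 125 111 116 117 115 109 114 116]
158 [114 118 112 118 118 117 137 131 107  81  79  83  80  84  85  86  85  84
  95 159 187 140  90 100 103 107 111 113 113 111]
160 [112 114 113 124 136 119  86  69  67  81  82  81  84  84  87  83  92 108
  88 100  88  81 107 124 114  93 107 109 107 109]
162 [115 135 135 108  76  67  68  64  57  79  78  78  91  86  87  87  86  84
  84  86  85  81 101 118 107  81 100  99 103 108]
164 [124  91  75  65  68  71  66  69  71  78  78  80  87  84  88  86  85  84
  86  82  82  83  96 117 
[... 1059 characters left out ...]
67  81 115  77  79  78  81  83  84  84  88  89  87  87  87
  84  80  77  99 161 123  90 139 140 140 137 135]
184 [ 71  84 129 138 139 125  75  78  82  81  84  88  84  79  78  82  79  83
  81  87  88  92  90  79 116 139 137 135 137 141]
186 [130 136 136 139 130  88  69  76  83  87  82  85  87  87  84  87  88  82
  86  83  84  81  74  87 142 138 138 134 137 136]
188 [137 139 137 132  88  69  71  73  75  81  92  87  89  93  89  89  93  89
  90  91  91  78  64  90 140 138 141 135 139 138]
190 [ 96  91  69  73  70  69  71  73  73  71  71  71  74  81  81  82  78  76
  73  74  71  69  89 140 136 135 134 135 136 135]
25.5167 [ 0.42977389 -0.23487387  0.22071009] [-0.37086373 -0.25790919 -0.7245388 ]
```

The stack matches the expected outlines, with the sleeve top at row 153–154 as predicted and its sides vertical.

```bash
python3 -c "
from cell import arm
print(arm.sign_off())"
```

```text
the job is handed in; nothing more can be done
None
```

I handed the job in at about 25.5 s: wide ring, narrow ring and upright sleeve are on the spindle, seated by arm height and contact force and consistent with the last side image (no verdict came back); I viewed 11 pictures, one over the limit of 10.

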